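Slide the aluminium cake plate out over the end of the ledge

ROBOT

A 6-joint arm with a two-finger parallel gripper is mounted at the origin on the work surface. World frame = base frame: x ahead of the robot, y to its left, z up, the work surface at z = 0. Lengths are in m, angles in rad, forces in N, time in s.
With the tool pointing down it reaches from about 0.325 to 0.9 m from the base axis. Payload 3.5 kg.
Tool frame: the origin (TCP) lies at the centre of the arm's flange, where the gripper is bolted on; the fingertips stand arm.tip_reach ahead of it and the grasp point (between the pads) lies 155 mm ahead of it (arm.tip_reach is the distance from the TCP to the fingertips, in m); z points along the fingers, x is the direction in which the jaws open and shut, and the axes are right-handed (so a half turn about z gives the same grasp; the last joint's range is limited). The gripper opens to 85 mm and grips with 20 to 120 N. Pads are 22 mm wide; open, the fingers measure 114 mm over their backs; the gripper's body (76 mm by 85 mm) begins 54 mm behind the grasp point. The pads swing forward as they close: fully open they stand 13 mm farther back than shut.
Start: joints at [-1.238, 0.276, -0.026, 1.268, 0, 1.467], TCP at [0.264, -0.567, 0.405] pointing down, gripper open.
Joint ranges: [-3.12, 3.12], [-0.85, 1.88], [-1.08, 1.24], [-1.95, 2.15], [-1.57, 1.53], [-3.14, 3.14]. Speed limits (rad/s): [2.57, 2.57, 3.14, 3.14, 3.14, 3.14].

INTERFACE

Orientations are given as a unit quaternion [w, x, y, z].
In Python, from bench import arm gives the robot as it stands. Calls block until the motion is done:
- arm.reach(position, orientation): joint-space move of the TCP to a pose.
- arm.servo_line(position, max_speed=0.15, orientation=None, threshold=None): straight line of the TCP; orientation=None keeps the orientation; max_speed is the mean speed in m/s. With threshold (N) it stops when the force on the tool has changed by that much, and returns True; else False.
- arm.move_joints(angles): joint-space move.
- arm.ungrasp() and arm.gripper_close(grip_force=None): open the fingers fully, or close them until they stop; grip_force is the grip in N (None keeps the last).
- arm.pause(seconds).
- arm.solve_ik(position, orientation): joint angles nearest the present ones, or None.
- arm.camera(name): name is "scene" or "top" or "wrist"; returns a dict with "image" (384x512x3 uint8, blue, green, red), "z_map" (384x512 float32, m along the optical axis (not along the pixel's ray), 0 where there is no reading), "camera_matrix" (3x3 intrinsics, pixels), "k1" (the pictures are not rectified: a ray, as slopes to the right and down, at radius r is drawn at 1 + k1 r^2 times it, then the intrinsics apply), "xyz" and "attitude" of the camera in the world. Camera axes: x right, y up, looking along -z (the intrinsics and any distortion apply to the point x, -y, -z); pixel columns grow to the right and rows downward; lengths in m; the calibration is good to about 2 mm. A picture is of the moment at which its call begins.
A pose or a line that the arm cannot do raises arm.Unreachable and nothing moves.
- arm.close_job(): hands the job in, once; it reports no verdict.
Readings, each from a call of its own:
- arm.get_time(): time.
- arm.get_joint_positions(): joint angles.
- arm.get_joint_velocities(): joint speeds.
- arm.get_effort(): joint torques, N m.
- arm.get_eef_pos(): TCP position.
- arm.get_ee_rot(): TCP orientation.
- arm.get_ft_force(): force on the tool from outside, world axes, zero at the start.
- arm.get_ft_torque(): the same for the moment, N m.
- arm.get_grip_width(): opening from 0.0 (shut) to 1.0 (fully open).
Only numpy, scipy, OpenCV 4.12 (cv2) and the standard library are available. Lean on these libraries where they do the work, as an engineer would, in place of code of your own. Each camera call takes 0.05 s, during which the arm holds its last target. There are 200 camera calls.

TASK

Two thin plates lie flat on the raised steel ledge of the rice-cake stall. Push the bare aluminium plate so that its long side sits flush against the ledge's upstand and about a third of its length sticks out past the end of the ledge it lies nearest to, where its edge shows and a hand can take hold of it. Only push it: never lift it or let it tip or fall, and leave the bamboo plate, the sugar shaker and all the other things where they are.

Things in the scene. Friction and masses are not known exactly. Their poses are not given: they have to be found in the camera images.
- ledge: fixed steel ledge; origin on the counter under its centre; z up, y along it, x towards the customers. Flat top 100 mm above the origin, 220 (x) by 560 mm (y): its ends are at y = -280 and +280 mm. Along its back edge (+x) runs an upstand 35 mm high, inner face at x = +105 mm; front (x = -110 mm) and both ends are open, without rims. Place and yaw vary (up to 9 degrees).
- alu_plate_center (a point): centre of the bare light-grey aluminium plate, 110 (its x) by 170 (its y) by 6 mm (z, up), corners rounded 12 mm, 0.2 to 0.45 kg, loose, slides with friction. It starts flat on the left or right half of the ledge, up to 12 degrees askew to it, its back long side (middle) 30 to 85 mm off the upstand, not yet over the end.
- bamboo_plate: the other thin plate, bamboo brown with fine lines, same size (110 x 170 x 6 mm), loose, flat on the other half of the ledge, at least 75 mm from the aluminium one; origin under its centre. To be left alone.
- shaker: sugar shaker with a steel cap, 51 mm across and 88 mm tall, standing loose on the bamboo plate; origin under its centre.
- mould: wooden cake mould with two square cavities, 75 x 140 x 36 mm, loose on the counter before the ledge; origin under its centre.
- flour_brush: brush about 200 mm long lying loose on the counter before the ledge; origin at its underside.
- scraper: flat scraper about 280 mm long lying loose on the counter to the right (-y); origin at its underside.
- cup: white cup, 72 mm across and 75 mm tall, loose on the counter to the left, before the ledge; origin under its centre.
Mind the look-alikes: they are no part of the job. Leave any green look-alike of the part that bears alu_plate_center alone.

How it is judged:
At the end, for the whole second after the job is handed in: The aluminium plate lies flat and still on the ledge, its back long side against the upstand (the middle within 9 mm, straight within 0.10 rad), and sticks out past the ledge's end by 38 to 76 mm of its 170 mm; every other thing is within 12 mm of where it stood ((y of alu_plate_center in the frame of ledge between 0.233 and 0.271 m or y of alu_plate_center in the frame of ledge between -0.271 and -0.233 m) and x of alu_plate_center in the frame of ledge above 0.041 m and angle between the y axis of alu_plate_center and the y axis of ledge, either way round below 0.1 rad and z of alu_plate_center in the frame of ledge between 0.1 and 0.106 m and angle between alu_plate_center's own z axis and vertical below 0.03 rad and linear speed of alu_plate below 0.01 m/s and angular speed of alu_plate below 0.05 rad/s and distance of each of bamboo_plate, shaker, mould, flour_brush, scraper, cup from where it was at the start of the episode below 0.012 m); the robot touches nothing.
It fails at once if the aluminium plate is lifted (more than 10 mm) or falls off the ledge (z of alu_plate_center in the frame of ledge above 0.113 m or z of alu_plate_center in the frame of ledge below 0.09 m).
It fails at once if the aluminium plate is tipped (more than 0.12 rad) (angle between alu_plate_center's own z axis and vertical above 0.12 rad).
It fails at once if another thing is moved by more than 12 mm (distance of any of bamboo_plate, shaker, mould, flour_brush, scraper, cup from where it was at the start of the episode above 0.012 m).
It also fails if it takes over 48 s, if anything falls off the work surface, if the arm or the gripper's body presses on something with over 40 N, if the wrist force passes 120 N, or if a joint passes its speed limit or range.

## Working session

There is one attempt and no reset: what is moved stays moved. The work goes in short steps, each a Python script; the robot and the scene stay as the last script left them, time stands still between calls to the robot, and variables do not carry over. Pictures are saved under pics/ and viewed, about 8 in all and at most 12, crops included, and the job is handed in when it is done.

```bash
mkdir -p pics; cat > h.py <<'E'
import numpy as np, cv2
from scipy.spatial.transform import Rotation as R
from bench import arm
def rot(c):
    a=np.array(c["attitude"],float)
    return a if a.shape==(3,3) else R.from_quat([a[1],a[2],a[3],a[0]]).as_matrix()
def rays(c,uv):
    K=np.array(c["camera_matrix"],float)
    p=cv2.undistortPoints(np.array(uv,float).reshape(-1,1,2),K,np.array([c["k1"],0,0,0,0.]))[:,0]
    return np.c_[p[:,0],-p[:,1],-np.ones(len(p))]
def onplane(c,uv,z):
    d=rays(c,uv)@rot(c).T; o=np.array(c["xyz"],float)
    return o+d*((z-o[2])/d[:,2])[:,None]
def cloud(c):
    h,w=c["z_map"].shape; u,v=np.meshgrid(np.arange(w),np.arange(h))
    r=rays(c,np.c_[u.ravel(),v.ravel()])*c["z_map"].reshape(-1,1)
    return (r@rot(c).T+np.array(c["xyz"],float)).reshape(h,w,3)
E
python3 - <<'E'
from h import *
cs={n:arm.camera(n) for n in("top","scene")}
for n,c in cs.items():
    print(n,c["xyz"],c["attitude"],c["k1"],np.array(c["camera_matrix"]).tolist())
    np.save(n+".npy",c,allow_pickle=True)
    cv2.imwrite(f"pics/{n}.png",c["image"])
print(arm.tip_reach,arm.get_ee_rot(),arm.get_time())
P=cloud(cs["top"]);z=P[...,2]
print(np.histogram(z[cs["top"]["z_map"]>0],bins=np.arange(-.02,.3,.01)))
E
```

```text
top [ 0.17466312 -0.05056776  1.57584129] [ 0.71492692  0.04456996 -0.05845761 -0.69532419] -0.2116146725305804 [[496.5040911027815, 0.0, 252.2547325820997], [0.0, 496.5040911027815, 182.37272801275012], [0.0, 0.0, 1.0]]
scene [ 1.40172937 -0.67421361  0.94959109] [0.76921738 0.39388271 0.22238071 0.45134006] 0.05753155332131734 [[446.9558358269058, 0.0, 248.402541047569], [0.0, 446.9558358269058, 189.21373401616805], [0.0, 0.0, 1.0]]
0.1734 [-6.53192367e-04  8.43257105e-01 -5.37509411e-01 -8.13208675e-04] 0.1
(array([  236, 46068, 53062,  3641,  3603,  3620,  2677,  4659,  5036,
        1514,  2453,  5537,  9074,   954,   575,   507,   162,   123,
         126,   505,  2134,  1647,   228,    49,     8,    40,   101,
         183,   258,   385,   668]), array([-0.02, -0.01,  0.  ,  0.01,  0.02,  0.03,  0.04,  0.05,  0.06,
        0.07,  0.08,  0.09,  0.1 ,  0.11,  0.12,  0.13,  0.14,  0.15,
        0.16,  0.17,  0.18,  0.19,  0.2 ,  0.21,  0.22,  0.23,  0.24,
        0.25,  0.26,  0.27,  0.28,  0.29]))
```

View pics/top.png

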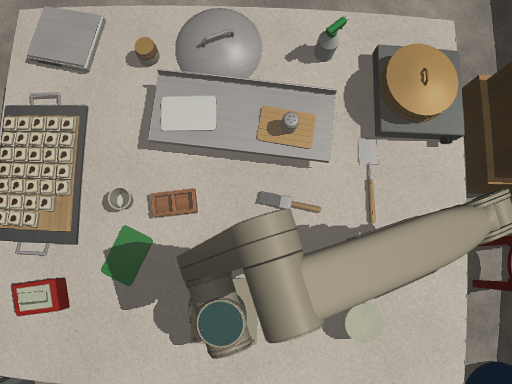

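View pics/scene.png

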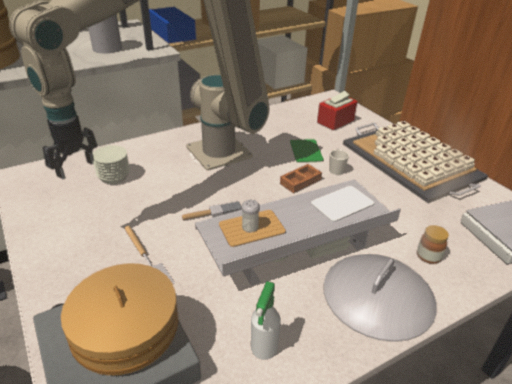

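Candidates in the top view: white-grey plate (188,113), bamboo plate (286,127), green look-alike (127,256), steel box (66,38) and bare lid (218,45). By the description, the plate at (188,113) on the ledge is the one. Next I check it in a close crop (projected to z = 0.1) and measure.

```bash
cat > m.py <<'E'
from h import *
def ortho(c,z,x0=.28,x1=.68,y0=-.36,y1=.36,s=1000):
    # rows: x downwards from x1, cols: y from y1 to the right
    H,W=int((x1-x0)*s),int((y1-y0)*s)
    j,i=np.meshgrid(np.arange(W),np.arange(H))
    X=np.stack([x1-i/s,y1-j/s,np.full(i.shape,z)],-1).reshape(-1,3)
    p=(X-np.array(c["xyz"]))@rot(c); a,b=p[:,0]/-p[:,2],-p[:,1]/-p[:,2]
    f=1+c["k1"]*(a*a+b*b);K=np.array(c["camera_matrix"])
    return cv2.remap(c["image"],(K[0,0]*a*f+K[0,2]).reshape(H,W).astype(np.float32),(K[1,1]*b*f+K[1,2]).reshape(H,W).astype(np.float32),cv2.INTER_LINEAR)
def plate(c,z=.106,thr=None):
    x1,y1=.68,.36
    o=ortho(c,z).astype(np.uint8);g=o.min(2)
    m=((g>195)).astype(np.uint8) if thr is None else (g>thr).astype(np.uint8)
    m=cv2.morphologyEx(m,cv2.MORPH_OPEN,np.ones((5,5)))
    out=[]
    for k in cv2.findContours(m,cv2.RETR_EXTERNAL,cv2.CHAIN_APPROX_NONE)[0]:
        if cv2.contourArea(k)>6000:
            (u,v),(w,h),a=cv2.minAreaRect(k);b=cv2.boxPoints(((u,v),(w,h),a))
            out.append((x1-v/1000,y1-u/1000,w,h,a,[(round(x1-q[1]/1000,4),round(y1-q[0]/1000,4)) for q in b]))
    return out
E
python3 - <<'E'
from m import *
c=np.load("top.npy",allow_pickle=True).item()
o=ortho(c,.1);cv2.imwrite("pics/o.png",o)
P=cloud(c)
for n,(u,v) in dict(plate=(188,113),ledge=(235,110)).items(): print(n,P[v-4:v+5,u-4:u+5].reshape(-1,3).mean(0),P[v-4:v+5,u-4:u+5,2].std(),c["image"][v,u])
for t in(180,195,205):print(t,plate(c,thr=t))
E
```

```text
plate [0.5950602  0.12404582 0.12475244] 0.16227250676805607 [181 188 190]
ledge [ 0.61047401 -0.01802608  0.1180229 ] 0.16302644389557266 [146 150 155]
180 [(0.6009824676513672, 0.1246138000488281, 103.27214050292969, 163.904541015625, 88.36341857910156, [(np.float32(0.6503), np.float32(0.208)), (np.float32(0.6549), np.float32(0.0442)), (np.float32(0.5517), np.float32(0.0412)), (np.float32(0.547), np.float32(0.2051))])]
195 []
205 []
```

View pics/o.png

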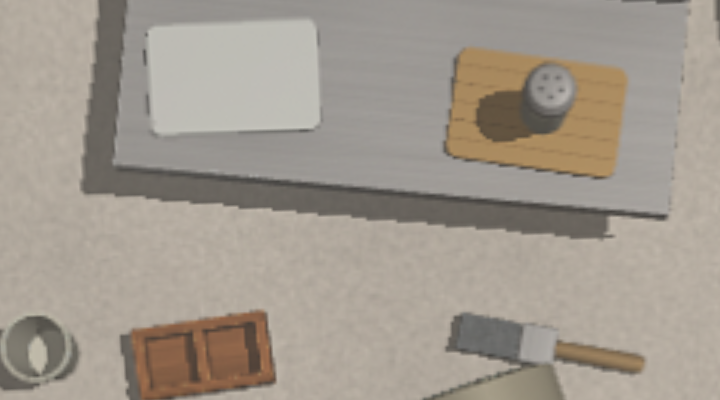

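The crop confirms the choice: a bare light-grey plate at ortho (233,77) on the left (+y) half of the ledge. The bamboo plate with the shaker is at (537,112), and the green look-alike is elsewhere on the counter. Next: ledge lines and precise plate corners.

```bash
python3 - <<'E'
from m import *
c=np.load("top.npy",allow_pickle=True).item()
for z in(.1,.135):
    g=cv2.cvtColor(ortho(c,z,x1=.76),cv2.COLOR_BGR2GRAY)
    L=cv2.createLineSegmentDetector().detect(g)[0][:,0]
    print(z)
    for a in L:
        l=np.hypot(a[2]-a[0],a[3]-a[1])
        if l>85: print([round(float(q),4) for q in(.76-a[1]/1000,.36-a[0]/1000,.76-a[3]/1000,.36-a[2]/1000)],round(float(l)),round(float(np.degrees(np.arctan2(a[3]-a[1],a[2]-a[0]))),2))
E
```

```text
0.1
[0.7273, 0.0596, 0.716, -0.0632] 123 5.3
[0.5468, 0.2018, 0.5523, 0.0469] 155 -2.04
[0.5157, 0.2468, 0.4659, -0.3067] 556 5.14
[0.6507, 0.2138, 0.5517, 0.2087] 99 87.04
[0.2952, 0.0879, 0.2817, 0.1842] 97 172.01
[0.648, 0.2364, 0.5445, 0.2445] 104 94.45
[0.5581, 0.0401, 0.6556, 0.0444] 98 -92.54
[0.5255, -0.0931, 0.5111, -0.1969] 105 7.9
[0.3509, 0.2278, 0.3649, 0.1346] 94 -8.55
[0.684, -0.2469, 0.6909, -0.1622] 85 -175.33
[0.6618, 0.0518, 0.6548, 0.2045] 153 177.38
[0.4655, -0.2431, 0.5025, 0.1682] 413 -174.87
0.135
[0.714, 0.0519, 0.7035, -0.0558] 108 5.57
[0.5381, 0.1956, 0.5434, 0.0444] 151 -2.03
[0.5076, 0.2394, 0.459, -0.3005] 542 5.14
[0.6394, 0.2076, 0.543, 0.2025] 97 86.97
[0.5125, -0.1245, 0.4961, -0.243] 120 7.88
[0.7206, 0.1408, 0.7138, 0.053] 88 4.41
[0.5481, 0.0379, 0.6444, 0.0421] 96 -92.47
[0.3465, 0.2227, 0.3605, 0.1295] 94 -8.55
[0.3367, -0.1941, 0.3218, -0.2794] 87 9.95
[0.6703, -0.2593, 0.6786, -0.1609] 99 -175.16
[0.6503, 0.0493, 0.643, 0.2044] 155 177.31
[0.4814, 0.0119, 0.4965, 0.1844] 173 -174.98
[0.4586, -0.2393, 0.4661, -0.1531] 87 -175.07
[0.4664, -0.1519, 0.4811, 0.0118] 164 -174.86
```

```bash
cat >> h.py <<'E'
yaw=-np.radians(5.14); ex=np.array([np.cos(yaw),np.sin(yaw)]); ey=np.array([-np.sin(yaw),np.cos(yaw)]); C=np.array([.6004,-.0398])
def W(x,y,z): p=C+x*ex+y*ey; return [float(p[0]),float(p[1]),float(z)]
def L(p): d=np.array(p[:2])-C; return round(float(d@ex),4),round(float(d@ey),4)
def Q(s=1,along_y=True):
    a=s*np.append(ey if along_y else ex,0); z=np.array([0,0,-1.])
    q=R.from_matrix(np.c_[a,np.cross(z,a),z]).as_quat(); return [float(q[3]),*map(float,q[:3])]
def st(m=""): print(m,"t",round(arm.get_time(),2),"tcp",L(arm.get_eef_pos()),np.round(arm.get_eef_pos()[2],4),"F",np.round(arm.get_ft_force(),1))
E
python3 - <<'E'
from h import *
for s in(1,-1):
    for a in(True,False): print(s,a,[None if (j:=arm.solve_ik(W(x,y,.28),Q(s,a))) is None else np.round(j,2) for x,y in((-.1,.164),(.03,.06),(-.02,.25))])
s=min((1,-1),key=lambda s:abs(arm.solve_ik(W(-.1,.164,.4),Q(s))[5]))
arm.reach(W(-.1,.164,.38),Q(s)); st("above")
arm.servo_line(W(-.1,.164,.30),.15)
print(s,arm.tip_reach,arm.servo_line(W(-.1,.164,.245),.03,threshold=3)); st("touch")
cv2.imwrite("pics/w1.png",arm.camera("scene")["image"])
E
```

```text
1 True [array([ 0.13,  0.21, -0.39,  0.97,  0.  ,  0.22]), array([-0.07,  0.38, -0.16,  1.03,  0.  ,  0.02]), array([ 0.24,  0.39, -0.15,  1.04,  0.  ,  0.33])]
1 False [array([ 0.13,  0.21, -0.39,  0.97,  0.  ,  1.79]), array([-0.07,  0.38, -0.16,  1.03,  0.  ,  1.59]), array([ 0.24,  0.39, -0.15,  1.04,  0.  ,  1.9 ])]
-1 True [array([ 0.13,  0.21, -0.39,  0.97,  0.  , -2.92]), array([-0.07,  0.38, -0.16,  1.03,  0.  , -3.13]), array([ 0.24,  0.39, -0.15,  1.04,  0.  , -2.82])]
-1 False [array([ 0.13,  0.21, -0.39,  0.97,  0.  , -1.35]), array([-0.07,  0.38, -0.16,  1.03,  0.  , -1.56]), array([ 0.24,  0.39, -0.15,  1.04,  0.  , -1.25])]
above t 2.73 tcp (-0.0996, 0.1634) 0.3801 F [-0.2  0.8 -0.2]
1 0.1734 True
touch t 4.64 tcp (-0.1001, 0.164) 0.2603 F [-0.6 -0.5  4.1]
```

View pics/w1.png

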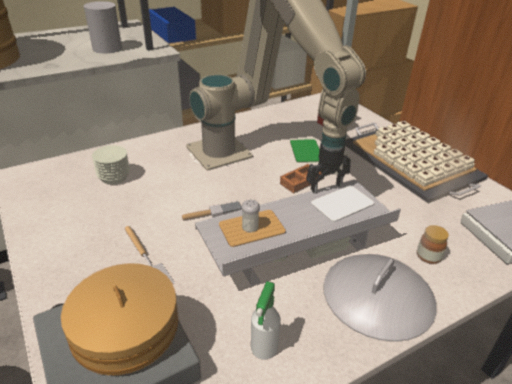

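The view shows both open fingertips at (330,183), on the ledge just in front of the plate (343,203). The touch was at TCP z = 0.2603. Now lift 2 mm and push to square the plate, stopping short of the upstand.

```bash
cat >> m.py <<'E'
def lplate(c):
    # plate pose in the ledge frame by colour: light, neutral
    x0,x1,y0,y1=.5,.74,-.06,.34
    o=ortho(c,.106,x0,x1,y0,y1); m=(o.min(2)>174).astype(np.uint8)
    m=cv2.morphologyEx(m,cv2.MORPH_OPEN,np.ones((7,7)))
    k=max(cv2.findContours(m,cv2.RETR_EXTERNAL,cv2.CHAIN_APPROX_NONE)[0],key=cv2.contourArea)
    (u,v),(w,h),a=cv2.minAreaRect(k)
    b=[L((x1-q[1]/1000,y1-q[0]/1000)) for q in cv2.boxPoints(((u,v),(w,h),a))]
    e=a if w>h else a-90
    e=(e+90)%180-90
    return "centre",L((x1-v/1000,y1-u/1000)),"size",round(w),round(h),"yaw rel",round(-e-np.degrees(yaw),1),"box",b
E
python3 - <<'E'
from m import *
arm.servo_line(W(-.1,.164,.2624),.05); st("lifted")
print(arm.servo_line(W(-.036,.164,.2624),.04,threshold=12)); st("pushed")
arm.servo_line(W(-.075,.164,.2624),.15); arm.servo_line(W(-.075,.164,.33),.2)
arm.gripper_close(); arm.reach(W(.03,-.0+.045,.34),Q(1)); st("above 2")
c=arm.camera("top"); np.save("t2.npy",c,allow_pickle=True)
print(*lplate(np.load("top.npy",allow_pickle=True).item())); print(*lplate(c))
cv2.imwrite("pics/t2.png",cv2.hconcat([cv2.resize(c["image"][60:250,90:350],None,fx=1.5,fy=1.5),cv2.resize(arm.camera("scene")["image"][130:320,160:420],None,fx=1.5,fy=1.5)]))
E
```

```text
lifted t 4.94 tcp (-0.1, 0.164) 0.2623 F [ 0.7  0.5 -0.4]
False
pushed t 6.69 tcp (-0.036, 0.164) 0.2625 F [-0.9  0.2 -0.5]
above 2 t 9.04 tcp (0.03, 0.0446) 0.3397 F [-0.1  0.4 -0.4]
centre (-0.0135, 0.1648) size 106 166 yaw rel 7.3 box [(0.0287, 0.254), (0.0497, 0.089), (-0.0557, 0.0756), (-0.0767, 0.2406)]
centre (0.0581, 0.2106) size 60 45 yaw rel 0.5 box [(0.0353, 0.2403), (0.0803, 0.2407), (0.0808, 0.1809), (0.0359, 0.1806)]
```

View pics/t2.png

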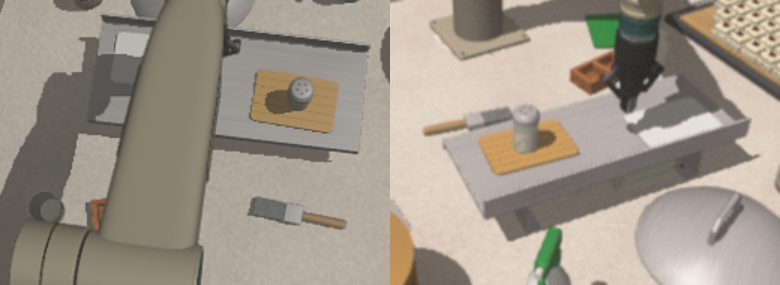

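Left half: the plate is partly hidden by the arm, but its back edge is parallel to the upstand. Right half: the closed fingers hang beyond the plate's right end, with clear ledge between them and the shaker. Next: push along +y at the plate's middle, then look with the arm out of the way.

```bash
python3 - <<'E'
from m import *
x=.026
arm.servo_line(W(x,.04,.29),.15)
print(arm.servo_line(W(x,.04,.26),.03,threshold=3)); st("touch")
z=arm.get_eef_pos()[2]+.002
arm.servo_line(W(x,.04,z),.05)
print(arm.servo_line(W(x,.14,z),.05,threshold=12)); st("pushed")
arm.servo_line(W(x,.11,z),.15); arm.servo_line(W(x,.11,.36),.25); arm.reach(W(-.05,-.26,.42),Q(1)); st("clear")
c=arm.camera("top"); np.save("t3.npy",c,allow_pickle=True); print(z,*lplate(c))
cv2.imwrite("pics/t3.png",cv2.hconcat([cv2.resize(c["image"][60:250,90:350],None,fx=1.5,fy=1.5),cv2.resize(arm.camera("scene")["image"][130:320,160:420],None,fx=1.5,fy=1.5)]))
E
```

```text
True
touch t 10.25 tcp (0.026, 0.04) 0.2735 F [-0.5 -0.1  3.3]
False
pushed t 12.65 tcp (0.026, 0.1399) 0.2755 F [ 0.1 -1.4  0.6]
clear t 14.92 tcp (-0.0498, -0.2591) 0.4194 F [-0.6  0.7 -0.4]
0.27548417193066627 centre (0.0284, 0.2309) size 167 106 yaw rel 0.2 box [(-0.0246, 0.3141), (0.081, 0.3143), (0.0814, 0.1477), (-0.0242, 0.1474)]
```

View pics/t3.png

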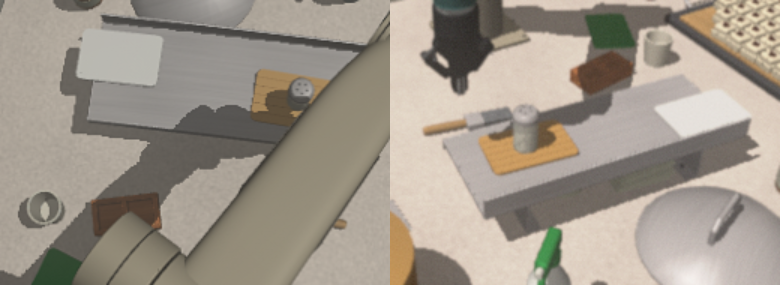

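The plate is straight (0.2°) at y = 0.231 and sticks out past the end; the view shows it flat, with the bamboo plate and shaker in place. It needs about 20 mm more in y, then the two-finger push against the upstand.

```bash
python3 - <<'E'
from m import *
x,z=.028,.2755
arm.reach(W(x,.11,.36),Q(1)); arm.servo_line(W(x,.115,.30),.2); arm.servo_line(W(x,.115,z),.08)
print(arm.servo_line(W(x,.1605,z),.04,threshold=12)); st("pushed y")
arm.servo_line(W(x,.13,z),.15); arm.servo_line(W(x,.13,.36),.25)
arm.ungrasp(); arm.reach(W(-.065,.242,.34),Q(1)); st("front")
z=.2624
arm.servo_line(W(-.065,.242,.28),.2); arm.servo_line(W(-.065,.242,z),.08)
arm.servo_line(W(-.022,.242,z),.04,threshold=12); st("near")
print(arm.servo_line(W(-.004,.242,z),.02,threshold=8)); st("seated")
arm.servo_line(W(-.065,.242,z),.15); arm.servo_line(W(-.065,.242,.38),.25); arm.reach(W(-.05,-.26,.42),Q(1)); st("clear")
c=arm.camera("top"); np.save("t4.npy",c,allow_pickle=True); print(*lplate(c))
cv2.imwrite("pics/t4.png",cv2.hconcat([cv2.resize(c["image"][60:250,90:350],None,fx=1.5,fy=1.5),cv2.resize(arm.camera("scene")["image"][130:320,160:420],None,fx=1.5,fy=1.5)]))
E
```

```text
False
pushed y t 18.64 tcp (0.028, 0.1605) 0.2754 F [-0.3 -0.7 -0.7]
front t 20.91 tcp (-0.0652, 0.2425) 0.3402 F [ 0.2 -0.9 -0.1]
near t 22.95 tcp (-0.022, 0.242) 0.2624 F [-0.7 -0.8  0.2]
True
seated t 23.5 tcp (-0.0144, 0.2419) 0.2615 F [ 0.1  0.1 -0.6]
clear t 26.43 tcp (-0.0498, -0.2591) 0.4198 F [-0.7  0.4  0. ]
centre (0.0488, 0.252) size 166 105 yaw rel 0.1 box [(-0.0041, 0.3347), (0.1013, 0.3349), (0.1017, 0.1693), (-0.0037, 0.1691)]
```

View pics/t4.png

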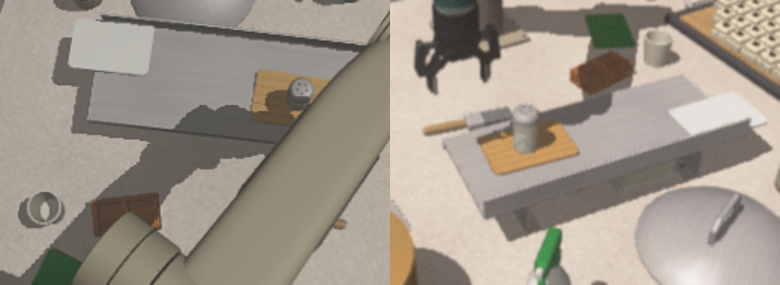

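The plate is flush with the upstand and overhangs the left end at (111,46) in the left half. The bamboo plate, shaker, cup and mould look unmoved, and the gripper is clear of everything.

```bash
python3 -c "
from bench import arm
arm.close_job()"
```

```text
the job is handed in; nothing more can be done
```

I pushed the aluminium plate in three steps. Open fingers on its long side squared it up, closed fingers on its short side slid it out past the left (+y) end in two strokes, and open fingers seated it against the upstand. I handed the job in shortly after 26.4 s on the robot's clock.

| Check (last top view, ledge frame) | Measured | Required |
|---|---|---|
| Plate centre x | 0.049 m | above 0.041 m |
| Plate centre y | 0.252 m (about 57 mm overhang) | 0.233 to 0.271 m |
| Angle to the ledge | 0.1° | below 0.10 rad (5.7°) |

- **Seating:** the last push stopped on contact force at TCP x = -0.0144 m in the ledge frame, where I expected the plate to meet the upstand.
- **Lying flat:** I judged that only from the views; I did not measure the plate's height or tilt.
- **Other things:** the bamboo plate, shaker, cup and mould looked unmoved, but I did not measure their positions. In the last pictures the scraper was out of view and the brush could be seen only in the side view.
- **Disagreement:** the ledge measured 556 mm long instead of 560, and the plate about 4 mm small in each direction. I put both down to blurred edges, and they are well inside the tolerances.

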